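# Set the circuit-board holder one notch smaller

### The job

The next circuit board is smaller, so close up the notched board holder by one notch: take the stop bar with the flat upright tab, lift it clear out of its notches, shift it one notch towards the other stop bar (the one with the round knob), and lower it fully down into the notches there, letting go only once it is down. Leave the knobbed stop bar where it is.

Things in the scene. Friction and masses are not known exactly. Their poses are not given: they have to be found in the camera images.
- frame: Fixed board holder: two aluminium rails (12 mm wide, along its y, centred at x = -40 and +40 mm), 190 mm long. Origin: centre of its underside on the bench, z up. Each rail has 4 notches, at y = -60, -20, 20 and 60 mm, paired across the rails; notch floors 20 mm above the bench and 14 mm wide, widening to 32 mm at the tooth tops, 40 mm up. Open between the rails.
- tab_stop: Loose stop bar to move, 0.09 to 0.15 kg: aluminium, 120 (x) x 10 (y) x 24 mm (z), across both rails in an end notch (frame y -60 or 60). Origin: centre of underside, 20 mm up when seated; axes start parallel to the frame's. Mid-bar a black flat tab to grip: 14 mm thick along the bar (x), 32 mm wide (y), 24 to 64 mm above the underside.
- knob_stop: The other loose stop bar, to be left alone: same 120 x 10 x 24 mm bar, in the end notch at the opposite end of the rails, with a round black knob (26 mm diameter, top 64 mm above the bar's underside) at its middle instead of the tab. Origin: centre of the bar's underside.
Things that resemble listed ones, but are neither listed nor needed, are in the scene too. What is shaped like the frame but red is not meant.

How it is judged:
On the way, in this order (a step that is already met when the one before it is completed fails the run):
1. the tab stop is lifted clear of the teeth, its underside above the tooth tops (z of tab_stop in the frame of frame above 0.041 m), for 0.1 s.
2. the tab stop is down in the next notches (within 10 mm of their floor) while the fingers still hold it ((y of tab_stop in the frame of frame between 0.012 and 0.028 m or y of tab_stop in the frame of frame between -0.028 and -0.012 m) and x of tab_stop in the frame of frame between -0.015 and 0.015 m and distance of tab_stop from where it was at the start of the episode between 0.028 and 0.056 m and z of tab_stop in the frame of frame below 0.03 m and contact force between the fingers and tab_stop above 0.5 N), for 0.1 s.
At the end, for the whole second after the job is handed in: Tab stop one notch (40 mm) nearer the knobbed stop than it began, down on the notch floors (underside 16-24.5 mm up), within 8 mm of the notch centre along the rails and 15 mm across, within 10 degrees of upright and square, at rest; knobbed stop within 15 mm of its start ((y of tab_stop in the frame of frame between 0.012 and 0.028 m or y of tab_stop in the frame of frame between -0.028 and -0.012 m) and x of tab_stop in the frame of frame between -0.015 and 0.015 m and distance of tab_stop from where it was at the start of the episode between 0.028 and 0.056 m and z of tab_stop in the frame of frame between 0.016 and 0.0245 m and angle between the x axis of tab_stop and the x axis of frame, either way round below 0.18 rad and angle between tab_stop's own z axis and vertical below 0.18 rad and linear speed of tab_stop below 0.02 m/s and distance of knob_stop from where it was at the start of the episode below 0.015 m); the robot touches nothing.
It fails at once if the knobbed stop is moved by more than 15 mm (distance of knob_stop from where it was at the start of the episode above 0.015 m).
It also fails if it takes over 32 s, if anything falls off the work surface, if the arm or the gripper's body presses on something with over 40 N, if the wrist force passes 120 N, or if a joint passes its speed limit or range.

### The arm

A 6-joint arm with a two-finger parallel gripper is mounted at the origin on the work surface. World frame = base frame: x ahead of the robot, y to its left, z up, the work surface at z = 0. Lengths are in m, angles in rad, forces in N, time in s.
With the tool pointing down it reaches from about 0.25 to 0.775 m from the base axis. Payload 4 kg.
Tool frame: the origin (TCP) lies between the finger pads; the fingertips stand 25 mm ahead of it and the grasp point (between the pads) lies 6 mm ahead of it (bot.tip_extent is the distance from the TCP to the fingertips, in m); z points along the fingers, y is the line along which they close (so a half turn about z gives the same grasp; the last joint's range is limited). The gripper opens to 85 mm and grips with 20 to 120 N. Pads are 22 mm wide; open, the fingers measure 114 mm over their backs; the gripper's body (76 mm by 85 mm) begins 54 mm behind the grasp point. The pads swing forward as they close: fully open they stand 13 mm farther back than shut.
Start: joints at [1.011, 0.087, 1.371, -0, 1.684, -0.103], TCP at [0.243, 0.494, 0.256] pointing down, gripper open.
Joint ranges: [-3.1, 3.1], [-0.76, 2.03], [0.27, 2.55], [-1.08, 4.22], [0.17, 2.65], [-2.57, 2.57]. Speed limits (rad/s): [2.79, 2.79, 3.14, 3.14, 3.14, 3.14].

### API

Orientations are given as [roll, pitch, yaw] about the fixed x, y, z axes, in that order (R = Rz(yaw) Ry(pitch) Rx(roll)).
In Python, from workcell import status, viewer, workorder, bot gives the robot as it stands.
- The arm moves only by the tool move_arm, never from a script. Its argument "series" is a list of rows, each a list of 3 entries, a list of its own where there are three numbers: the turn, a rotation vector about the tool's x, y, z scaled (see below), then the shift along the tool's x, y, z scaled (see below), then the gripper command: -1 is fully open, 1 is shut, values between are in proportion. A call has exactly 8 rows; each row shifts and turns the commanded pose from where the row before left it, along the tool's axes as they then stand; what a row does not reach is not made up. The controller multiplies each number of a shift by 0.15 m and each number of a turn by 0.15 rad. A row lasts 1/10 s, in which the tool goes at most 50 mm and 8.59 degrees, less where a joint would pass 70% of its speed; a pose out of reach is approached as far as the arm can. A call with a number of a shift or a turn outside -1 to 1 is refused whole. A call with a gripper value outside its range is refused whole. The fingers move at their own pace and stop on an object; "grip_force" is the grip in N (left out, the last holds). Time passes only in rows, so rows that do not move let the fingers close, or fill a call up. It gives the time, the measured TCP pose, the force, the opening and the grip force at its end, in the units of the state.
- status.get_state(): the state, without advancing time (a new reading comes with each control period).
- viewer.read_camera(name): name is "scene" or "top" or "wrist"; returns a dict with "image" (384x512x3 uint8, blue, green, red), "fx", "fy", "cx", "cy" (pixels), "R" (3x3) and "t" (3): a world point X has camera coordinates R X + t. Camera axes: x right, y down, z forward; pixel columns grow to the right and rows downward; lengths in m; the calibration is good to about 2 mm. A picture is of the moment at which its call begins. There is no depth.
- workorder.hand_in(): hands the job in; it is judged then, once.
The state is a dict: "time": time; "joint_pos": joint angles; "joint_velocities": joint speeds; "effort": joint torques, N m; "tcp_pos": TCP position; "tcp_rot": TCP orientation; "force": force on the tool from outside, world axes, zero at the start; "moment": the same for the moment, N m; "gripper_width": finger opening in m; "grip_force": force on a finger pad.
Only numpy, scipy, OpenCV 4.12 (cv2) and the standard library are available. Lean on these libraries where they do the work, as an engineer would, in place of code of your own. Each camera call takes 0.05 s, during which the arm holds its last target. There are 200 camera calls.

## Working session

There is one attempt and no reset: what is moved stays moved. The work goes in short steps, Python scripts to look and compute and a tool call to move; the robot and the scene stay as the last step left them, time stands still between calls to the robot, and variables do not carry over. Pictures are saved under pics/ and viewed, at most 10 in all, crops included, and the job is handed in when it is done.

Besides the shell and the picture viewer there is one more tool, called after "Request:" by a JSON object that holds its "fn" and its "kwargs", one argument or row to a line. move_arm: Moves the arm, as the interface text tells. Shifts and turns lie within -1 to 1; 1 stands for 0.15 m of shift or 0.15 rad of turn. Its arguments: {"type":"object","properties":{"series":{"type":"array"},"grip_force":{"type":"number"}},"required":["series"]}

```bash
mkdir -p pics; cat > h.py <<'E'
import numpy as np, cv2
from workcell import status, viewer, workorder, bot
def ray(c,u,v,z):
    R=np.array(c["R"]);t=np.array(c["t"]);C=-R.T@t
    d=R.T@np.array([(u-c["cx"])/c["fx"],(v-c["cy"])/c["fy"],1]);return C+d*(z-C[2])/d[2]
def proj(c,X):
    p=np.array(c["R"])@np.array(X)+np.array(c["t"]);return p[0]/p[2]*c["fx"]+c["cx"],p[1]/p[2]*c["fy"]+c["cy"]
E
python3 - <<'E'
from h import *
a=viewer.read_camera("top");b=viewer.read_camera("scene")
cv2.imwrite("pics/top.png",a["image"]);cv2.imwrite("pics/scene.png",b["image"])
s=status.get_state();print(s["time"],s["tcp_pos"],s["tcp_rot"],s["gripper_width"])
E
```

```text
0.1 [0.24235631 0.49327456 0.25522579] [-3.13957411e+00 -2.40861052e-04  2.68485292e+00] 0.08552770488532752
```

View pics/top.png

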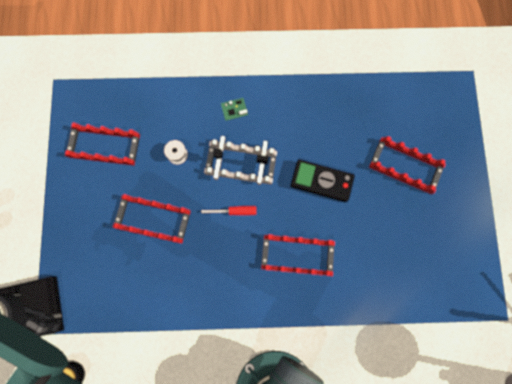

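View pics/scene.png

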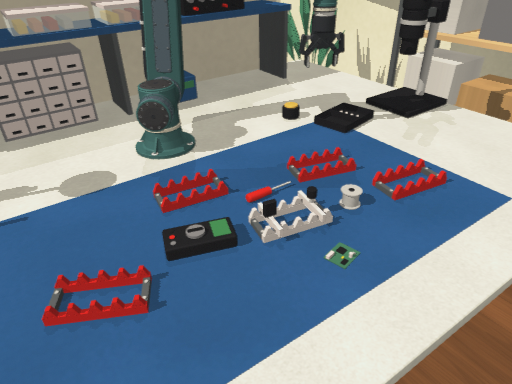

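Top view: the aluminium holder is at (240,160), with stops at about (215,155) and (264,160); the red look-alikes are at (102,144), (150,218), (298,255) and (408,165). In the scene view the flat tab is at (269,208) on the multimeter side, and the round knob is at (312,193) on the spool side. Next I'll check this in a close crop.

```bash
python3 - <<'E'
from h import *
a=cv2.imread("pics/top.png")[125:195,190:290];b=cv2.imread("pics/scene.png")[175:250,235:345]
A=cv2.resize(a,(770,539)[:2],interpolation=cv2.INTER_CUBIC)[:,:]
A=cv2.resize(a,None,fx=4,fy=4,interpolation=2);B=cv2.resize(b,None,fx=3.6,fy=3.6,interpolation=2)
o=np.zeros((300,800,3),np.uint8);o[:280,:400]=A;o[:B.shape[0],404:404+B.shape[1]]=B[:,:396];cv2.imwrite("pics/crop.png",o)
for n in("top","scene"):
  c=viewer.read_camera(n);im=c["image"]
  x0,y0,x1,y1=(195,130,285,190) if n=="top" else (240,180,340,250)
  h=cv2.cvtColor(im,cv2.COLOR_BGR2HSV)
  m=np.zeros(h.shape[:2],np.uint8);m[y0:y1,x0:x1]=(h[y0:y1,x0:x1].max(2)*0+((h[y0:y1,x0:x1,2]<65)))*255
  k,l,st,ce=cv2.connectedComponentsWithStats(m)
  for i in range(1,k):
    if st[i,4]>8: print(n,st[i],ce[i],ray(c,*ce[i],.084 if n=="top" else .065))
  m=np.zeros(h.shape[:2],np.uint8);m[y0:y1,x0:x1]=((h[y0:y1,x0:x1,1]<70)&(h[y0:y1,x0:x1,2]>100))*255
  if n=="top":
    r=cv2.minAreaRect(cv2.findNonZero(m)); P=[ray(c,*p,.04)[:2] for p in cv2.boxPoints(r)]
    print(r,np.round(P,4),np.mean(P,0),[np.linalg.norm(P[i]-P[i-1]) for i in range(4)])
  print(n,"cam",-np.array(c["R"]).T@np.array(c["t"]))
E
```

```text
top [212 149  10   9  69] [216.84057971 153.36231884] [0.61499852 0.13594925 0.084     ]
top [257 155  12   9  76] [262.14473684 159.15789474] [0.59634637 0.01716699 0.084     ]
((240.60809326171875, 159.57070922851562), (70.77891540527344, 44.51403045654297), 6.632514953613281) [[ 0.5609  0.178 ]
 [ 0.6864  0.1637]
 [ 0.6582 -0.0303]
 [ 0.5336 -0.0119]] [0.60978809 0.07488075] [np.float64(0.19187029952909548), np.float64(0.12632409585268034), np.float64(0.19607547965525543), np.float64(0.12598307311888635)]
top cam [0.30395177 0.04765887 1.11256508]
scene [307 186  10  13 109] [311.35779817 192.11926606] [0.61133481 0.1406475  0.065     ]
scene [263 199  13  18 199] [269.03517588 207.69346734] [0.60274346 0.01504464 0.065     ]
scene cam [ 1.20242379 -0.42347708  0.59424016]
```

View pics/crop.png

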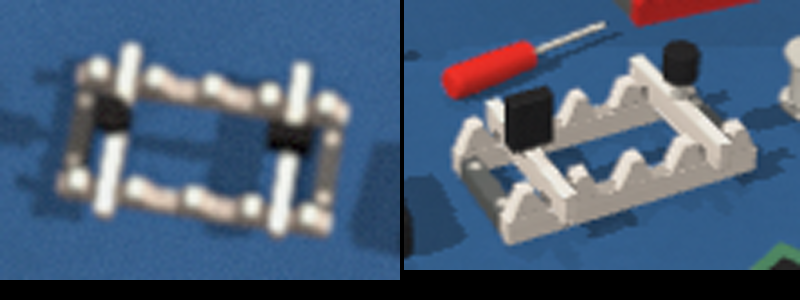

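The crop confirms it: the flat tab is the right-hand stop in the top view, at about (0.600, 0.017), and the knob is at about (0.614, 0.138). They are 120 mm apart as expected, and the rails lie about 8.4° off world y. Moving over there now.

Request:
{"fn": "move_arm", "kwargs": {
  "series": [
    [[0, 0, 0], [-0.27, -0.14, 0], -1],
    [[0, 0, 0], [-0.27, -0.14, 0], -1],
    [[0, 0, 0], [-0.27, -0.14, 0], -1],
    [[0, 0, 0], [-0.27, -0.14, 0], -1],
    [[0, 0, 0], [-0.27, -0.14, 0], -1],
    [[0, 0, 0], [-0.27, -0.14, 0], -1],
    [[0, 0, 0], [-0.27, -0.14, 0], -1],
    [[0, 0, 0], [-0.27, -0.14, 0], -1]
  ]
}}

```text
time: 1.0
tcp_pos: [0.46, 0.1982, 0.2562]
tcp_rot: [3.141, 0.0, 2.685]
force: [0.6, 0.1, -0.4]
gripper_width: 0.0852
grip_force: 0.0
```

Request:
{"fn": "move_arm", "kwargs": {
  "series": [
    [[0, 0, 0.95], [0, 0, 0], -1],
    [[0, 0, 0.95], [0, 0, 0], -1],
    [[0, 0, 0.95], [0, 0, 0], -1],
    [[0, 0, 0.95], [0, 0, 0], -1],
    [[0, 0, 0.95], [0, 0, 0], -1],
    [[0, 0, 0.95], [0, 0, 0], -1],
    [[0, 0, 0.95], [0, 0, 0], -1],
    [[0, 0, 0.95], [0, 0, 0], -1]
  ]
}}

```text
time: 1.8
tcp_pos: [0.4591, 0.1999, 0.256]
tcp_rot: [-3.141, 0.0, 1.539]
force: [-0.6, -0.3, 1.1]
gripper_width: 0.0854
grip_force: 0.0
```

Request:
{"fn": "move_arm", "kwargs": {
  "series": [
    [[0, 0, 0.8], [0, 0, 0], -1],
    [[0, 0, 0], [-0.178, 0.185, 0], -1],
    [[0, 0, 0], [-0.178, 0.185, 0], -1],
    [[0, 0, 0], [-0.178, 0.185, 0], -1],
    [[0, 0, 0], [-0.178, 0.185, 0], -1],
    [[0, 0, 0], [-0.178, 0.185, 0], -1],
    [[0, 0, 0], [-0.178, 0.185, 0], -1],
    [[0, 0, 0], [0, 0, 0], -1]
  ]
}}

```text
time: 2.6
tcp_pos: [0.6025, 0.0132, 0.2546]
tcp_rot: [-3.141, 0.002, 1.42]
force: [-0.5, 1.0, 0.2]
gripper_width: 0.0852
grip_force: 0.0
```

```bash
python3 - <<'E'
from h import *
s=status.get_state();print(s["tcp_pos"],s["tcp_rot"])
c=viewer.read_camera("wrist");cv2.imwrite("pics/w1.png",c["image"]);print(-np.array(c["R"]).T@np.array(c["t"]))
print("proj tab top",proj(c,[.6,.017,.084]))
np.save("w1.npy",{k:c[k] for k in c if k!="image"},allow_pickle=True)
E
```

```text
[0.60246296 0.01320457 0.2546184 ] [-3.14054091e+00  1.76794823e-03  1.41950250e+00]
[0.61620035 0.09479642 0.37149073]
proj tab top (np.float64(258.36771419692536), np.float64(174.11814795686655))
```

View pics/w1.png

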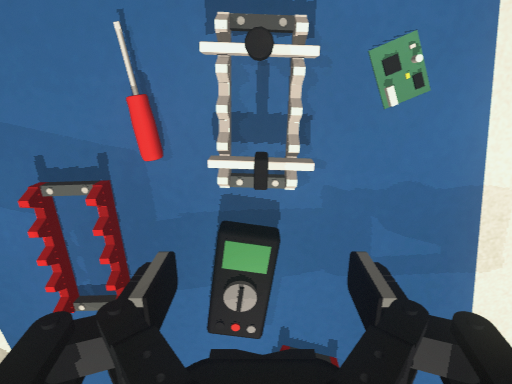

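Wrist view: the tab is at (261,170) on its bar, which spans (209,163) to (314,165). The knob is at (259,43), and both lie square to the view. I'll refine the bar centre from its white mask.

```bash
python3 - <<'E'
from h import *
c=np.load("w1.npy",allow_pickle=True).item();im=cv2.imread("pics/w1.png")
m=(im.min(2)>110).astype(np.uint8)
def ends(y0,y1,x0,x1):
  ys,xs=np.nonzero(m[y0:y1,x0:x1]);return np.median(ys)+y0
P={}
for n,ya,yb,L,Rr in(("tab",150,180,(200,214),(302,320)),("knob",35,62,(192,212),(308,326))):
  w=m[ya:yb]; cols=np.nonzero(w.any(0))[0];cols=cols[(cols>185)&(cols<330)];l,r=cols.min(),cols.max()+1
  yl=np.nonzero(w[:,l+1:l+8])[0].mean()+ya+.5;yr=np.nonzero(w[:,r-8:r-1])[0].mean()+ya+.5
  A,B=ray(c,l,yl,.044),ray(c,r,yr,.044);print(n,l,r,yl,yr,A,B,np.linalg.norm(A-B),(A+B)/2,np.degrees(np.arctan2(*(B-A)[1::-1])));P[n]=(A+B)/2
d=P["knob"]-P["tab"];print(np.linalg.norm(d),np.degrees(np.arctan2(d[0],d[1])))
k=(im.max(2)<60).astype(np.uint8);k[:140]=0;k[195:]=0;k[:,:245]=0;k[:,280:]=0
ys,xs=np.nonzero(k);print(xs.min(),xs.max(),ys.min(),ys.max(),[ray(c,x+.5,152.5,.084)for x in(np.unique(xs[ys<156]).min(),xs[ys<156].max())])
E
```

```text
tab 207 315 163.421875 166.8448275862069 [0.54302632 0.02702853 0.044     ] [0.66169279 0.00493442 0.044     ] 0.12070576952323615 [0.60235955 0.01598147 0.044     ] -10.546941908549723
knob 199 320 47.46666666666667 51.235632183908045 [0.5598733  0.14312669 0.044     ] [0.67778154 0.12159884 0.044     ] 0.11985742674945535 [0.61882742 0.13236276 0.044     ] -10.34716845405645
0.11754061133486263 8.053842409115735
245 279 152 189 [array([0.6006234 , 0.03880545, 0.084     ]), array([0.61113983, 0.03719795, 0.084     ])]
```

The bar measures 120.7 mm long and sits 118–120 mm from the knob bar. Its centre is about (0.6025, 0.014), right under the TCP, so I'll descend 180 mm and grip.

Request:
{"fn": "move_arm", "kwargs": {
  "series": [
    [[0, 0, 0], [0, 0, 0.2], -1],
    [[0, 0, 0], [0, 0, 0.2], -1],
    [[0, 0, 0], [0, 0, 0.2], -1],
    [[0, 0, 0], [0, 0, 0.2], -1],
    [[0, 0, 0], [0, 0, 0.2], -1],
    [[0, 0, 0], [0, 0, 0.19], -1],
    [[0, 0, 0], [0, 0, 0], -1],
    [[0, 0, 0], [0, 0, 0], 0]
  ]
}}

```text
time: 3.45
tcp_pos: [0.6002, 0.0182, 0.078]
tcp_rot: [-3.141, -0.0, 1.426]
force: [0.2, -0.7, 0.7]
gripper_width: 0.0732
grip_force: 0.0
```

Request:
{"fn": "move_arm", "kwargs": {
  "series": [
    [[0, 0, 0], [0, 0, 0], 1],
    [[0, 0, 0], [0, 0, 0], 1],
    [[0, 0, 0], [0, 0, 0], 1],
    [[0, 0, 0], [0, 0, 0], 1],
    [[0, 0, 0], [0, 0, 0], 1],
    [[0, 0, 0], [0, 0, 0], 1],
    [[0, 0, 0], [0, 0, 0], 1],
    [[0, 0, 0], [0, 0, 0], 1]
  ],
  "grip_force": 40
}}

```text
time: 4.25
tcp_pos: [0.6014, 0.0172, 0.0791]
tcp_rot: [3.14, -0.0, 1.425]
force: [-0.2, 0.1, 5.6]
gripper_width: 0.0134
grip_force: 40.9
```

Request:
{"fn": "move_arm", "kwargs": {
  "series": [
    [[0, 0, 0], [0, 0, -0.06], 1],
    [[0, 0, 0], [0, 0, -0.06], 1],
    [[0, 0, 0], [0, 0, -0.06], 1],
    [[0, 0, 0], [0, 0, -0.06], 1],
    [[0, 0, 0], [0, 0, -0.06], 1],
    [[0, 0, 0], [0, 0, 0], 1],
    [[0, 0, 0], [0, 0, 0], 1],
    [[0, 0, 0], [0, 0, 0], 1]
  ]
}}

```text
time: 5.05
tcp_pos: [0.6003, 0.0172, 0.1222]
tcp_rot: [-3.14, 0.0, 1.425]
force: [-0.2, -0.3, -0.0]
gripper_width: 0.0134
grip_force: 40.0
```

```bash
python3 - <<'E'
from h import *
s=status.get_state();print(s["tcp_pos"],s["tcp_rot"],s["gripper_width"],s["force"])
c=viewer.read_camera("wrist");cv2.imwrite("pics/w2.png",c["image"])
np.save("w2.npy",{k:c[k] for k in c if k!="image"},allow_pickle=True)
c=viewer.read_camera("scene");cv2.imwrite("pics/s2.png",cv2.resize(c["image"][160:260,220:350],None,fx=4,fy=4))
E
```

```text
[0.60032351 0.0172342  0.12222427] [-3.14047382e+00  4.18321491e-05  1.42481852e+00] 0.013397682706962472 [-0.16821957 -0.27441094 -0.00584314]
```

View pics/w2.png

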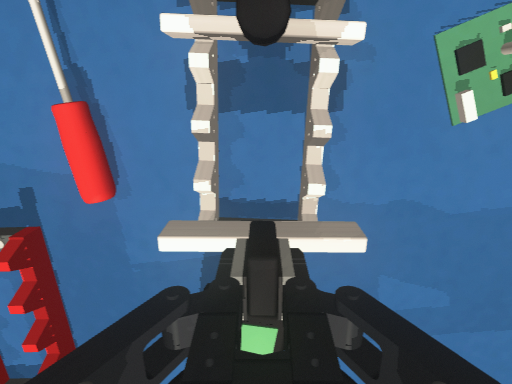

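View pics/s2.png

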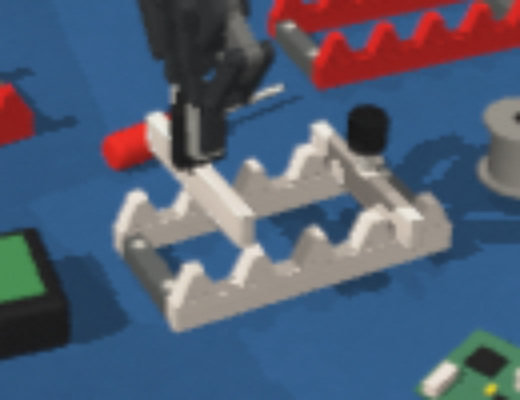

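The bar is lifted clear and level: it is at (262,235) in the wrist view, and the knob bar still sits at y≈27. The knob bar appears turned about 2° relative to the held bar, so I'll check the rail direction from the tooth tips.

```bash
python3 - <<'E'
from h import *
c=np.load("w2.npy",allow_pickle=True).item();im=cv2.imread("pics/w2.png")
m=(im.min(2)>190).astype(np.uint8);m[:46]=0;m[218:]=0;m[:,:185]=0;m[:,345:]=0
k,l,st,ce=cv2.connectedComponentsWithStats(m)
for i in range(1,k):
  if st[i,4]>25: print(st[i],ce[i].round(1),ray(c,*ce[i],.04).round(4))
h=(im.min(2)>120).astype(np.uint8)
def edge(x0,x1,y0,y1,z,side):
  p=[]
  for x in range(x0,x1,4):
    ys=np.nonzero(h[y0:y1,x])[0];p.append(ray(c,x+.5,y0+(ys.min() if side<0 else ys.max()+1),z)[:2])
  p=np.array(p);f=np.polyfit(p[:,0],p[:,1],1);print("edge deg",np.degrees(np.arctan(f[0])).round(2),p.mean(0).round(4))
edge(165,188,5,50,.044,-1);edge(345,362,5,50,.044,-1)
ul=[x for x in range(166,188)]+[x for x in range(345,362)]
for nm,y0,y1,z in(("knob top far",5,60,.044),("held top far",212,245,.087)):
  p=np.array([ray(c,x+.5,y0+np.nonzero(h[y0:y1,x])[0].min(),z)[:2] for x in ul]);f=np.polyfit(p[:,0],p[:,1],1);print(nm,np.degrees(np.arctan(f[0])),p.mean(0))
E
```

```text
[188  53  26  52 889] [201.7  76.8] [0.5774 0.1119 0.04  ]
[311  58  29  51 878] [324.   81.8] [0.652 0.098 0.04 ]
[191 120  19  13 230] [200.1 126. ] [0.57   0.0828 0.04  ]
[313 125  19  13 215] [322.3 130.4] [0.6485 0.0683 0.04  ]
[198 142  17  19 279] [206.1 150.7] [0.5706 0.0663 0.04  ]
[307 146  17  18 277] [314.7 154.5] [0.6422 0.0531 0.04  ]
[193 180  22  30 458] [204.7 193.9] [0.5633 0.0364 0.04  ]
[303 184  23  17 253] [315. 191.] [0.64   0.0273 0.04  ]
edge deg -11.3 [0.5704 0.147 ]
edge deg -8.43 [0.6706 0.1282]
knob top far -10.603512760804671 [0.61457105 0.13870721]
held top far -8.112371645054493 [0.59836165 0.02894996]
```

Paired tooth features across the rails give −10.5° consistently, so the grip turned the bar by about 2.2°. I'll turn it back and then shift 40 mm along the rails.

Request:
{"fn": "move_arm", "kwargs": {
  "series": [
    [[0, 0, 0.25], [0, 0, 0], 1],
    [[0, 0, 0], [0.066, 0, 0], 1],
    [[0, 0, 0], [0.066, 0, 0], 1],
    [[0, 0, 0], [0.066, 0, 0], 1],
    [[0, 0, 0], [0.066, 0, 0], 1],
    [[0, 0, 0], [0, 0, 0], 1],
    [[0, 0, 0], [0, 0, 0], 1],
    [[0, 0, 0], [0, 0, 0], 1]
  ]
}}

```text
time: 5.95
tcp_pos: [0.6079, 0.056, 0.1228]
tcp_rot: [-3.142, 0.0, 1.387]
force: [-0.3, 0.3, -1.9]
gripper_width: 0.0136
grip_force: 40.0
```

```bash
python3 - <<'E'
from h import *
s=status.get_state();print(s["tcp_pos"],s["tcp_rot"],s["gripper_width"])
c=viewer.read_camera("wrist");im=c["image"];cv2.imwrite("pics/w3.png",im)
g=im.min(2).astype(int)
for x in(170,180,345,355): print(x,g[205:265:2,x])
for y in(222,237,251): print(y,ray(c,262,y,.087),ray(c,262,y,.063))
E
```

```text
[0.60789431 0.05602496 0.12279095] [-3.14153564e+00  2.68450987e-04  1.38733918e+00] 0.013585344191030814
170 [ 66  65  65  66  67  66  67  67 114 114 116 119 118 120 121 118 199 244
 246 247 248 248 248 173  69  68  69  69  69  68]
180 [ 69  67  67  66  67  68  67  69 113 113 117 119 118 120 120 119 197 244
 246 247 248 247 247 173  71  70  70  71  70  67]
345 [ 62  62  62  63  64  62  63  64  96 113 118 116 116 115 115 117 151 212
 234 237 237 238 238 236  71  67  66  66  66  65]
355 [ 61  60  62  62  62  63  62  63  70 115 116 113 116 111 114 115 138 211
 234 237 237 237 238 236  71  64  65  64  64  64]
222 [0.61122762 0.06877342 0.087     ] [0.60919948 0.05805158 0.063     ]
237 [0.60952758 0.05965414 0.087     ] [0.60723235 0.0474996  0.063     ]
251 [0.60788489 0.05084251 0.087     ] [0.60533158 0.0373036  0.063     ]
```

View pics/w3.png

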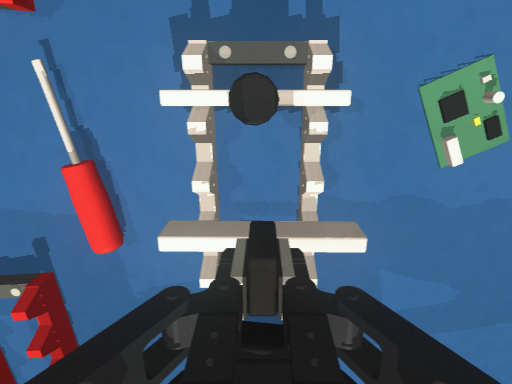

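The held bar is now parallel to the knob bar, which sits at y≈97. Its centre is at about (0.609, 0.055), against a target of (0.6054, 0.0544), so it is within the notch width. Lowering it.

Request:
{"fn": "move_arm", "kwargs": {
  "series": [
    [[0, 0, 0], [-0.005, -0.01, 0.05], 1],
    [[0, 0, 0], [0, 0, 0.05], 1],
    [[0, 0, 0], [0, 0, 0.05], 1],
    [[0, 0, 0], [0, 0, 0.05], 1],
    [[0, 0, 0], [0, 0, 0.05], 1],
    [[0, 0, 0], [0, 0, 0.02], 1],
    [[0, 0, 0], [0, 0, 0.013], 1],
    [[0, 0, 0], [0, 0, 0], 1]
  ]
}}

```text
time: 6.8
tcp_pos: [0.6063, 0.0557, 0.0801]
tcp_rot: [-3.141, -0.0, 1.387]
force: [0.0, -0.7, -1.5]
gripper_width: 0.0133
grip_force: 40.0
```

Request:
{"fn": "move_arm", "kwargs": {
  "series": [
    [[0, 0, 0], [0, 0, 0.005], 1],
    [[0, 0, 0], [0, 0, 0], 1],
    [[0, 0, 0], [0, 0, 0], 1],
    [[0, 0, 0], [0, 0, 0], 1],
    [[0, 0, 0], [0, 0, 0], 1],
    [[0, 0, 0], [0, 0, 0], 1],
    [[0, 0, 0], [0, 0, 0], 1],
    [[0, 0, 0], [0, 0, 0], 1]
  ]
}}

```text
time: 7.6
tcp_pos: [0.6063, 0.0557, 0.0796]
tcp_rot: [3.142, -0.0, 1.387]
force: [0.3, -0.8, -1.3]
gripper_width: 0.0138
grip_force: 40.0
```

```bash
python3 - <<'E'
from h import *
s=status.get_state();print(s["tcp_pos"],s["tcp_rot"],s["gripper_width"],s["force"])
c=viewer.read_camera("scene");cv2.imwrite("pics/s3.png",cv2.resize(c["image"][160:260,220:350],None,fx=4,fy=4))
E
```

```text
[0.60631701 0.0556822  0.07962336] [ 3.14158274e+00 -8.06247674e-05  1.38726283e+00] 0.013830933944080508 [ 0.29429895 -0.83575258 -1.34554586]
```

View pics/s3.png

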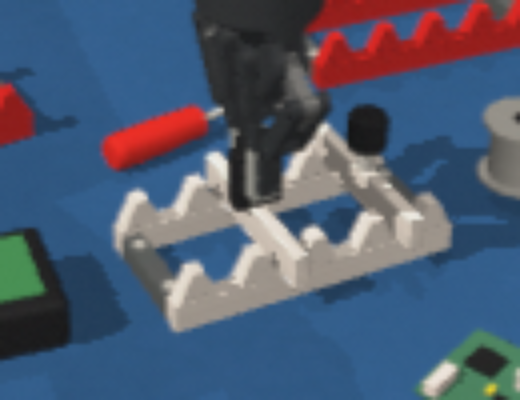

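The bar is down in the next notch and parallel, with its end at crop (290,265). I'll press the last millimetre, let go, and look.

Request:
{"fn": "move_arm", "kwargs": {
  "series": [
    [[0, 0, 0], [0, 0, 0.005], 1],
    [[0, 0, 0], [0, 0, 0], 1],
    [[0, 0, 0], [0, 0, 0], 1],
    [[0, 0, 0], [0, 0, 0], 0],
    [[0, 0, 0], [0, 0, 0], 0],
    [[0, 0, 0], [0, 0, 0], 0],
    [[0, 0, 0], [0, 0, 0], 0],
    [[0, 0, 0], [0, 0, 0], 0]
  ]
}}

```text
time: 8.45
tcp_pos: [0.6063, 0.0557, 0.0789]
tcp_rot: [3.141, -0.0, 1.387]
force: [-0.9, 1.0, 0.1]
gripper_width: 0.0427
grip_force: 0.0
```

Request:
{"fn": "move_arm", "kwargs": {
  "series": [
    [[0, 0, 0], [0, 0, 0], -0.3],
    [[0, 0, 0], [0, 0, -0.1], -0.3],
    [[0, 0, 0], [0, 0, -0.2], -0.3],
    [[0, 0, 0], [0, 0, -0.25], -0.3],
    [[0, 0, 0], [0, 0, -0.25], -0.3],
    [[0, 0, 0], [0, 0, -0.25], -1],
    [[0, 0, 0], [0, 0, 0], -1],
    [[0, 0, 0], [0, 0, 0], -1]
  ]
}}

```text
time: 9.25
tcp_pos: [0.607, 0.0557, 0.2393]
tcp_rot: [3.137, -0.001, 1.387]
force: [-0.5, 0.6, -0.2]
gripper_width: 0.0854
grip_force: 0.0
```

```bash
python3 - <<'E'
from h import *
s=status.get_state();print(s["tcp_pos"],s["gripper_width"],s["force"])
c=viewer.read_camera("scene");w=viewer.read_camera("wrist")["image"]
o=np.zeros((400,800,3),np.uint8);o[:,:400]=cv2.resize(c["image"][170:250,240:340],(400,400*80//100)).repeat(1,0)[:400] if 0 else cv2.resize(c["image"][165:255,245:335],(400,400));o[:300,400:]=cv2.resize(w,(400,300));cv2.imwrite("pics/f.png",o)
E
```

```text
[0.60700976 0.05573088 0.23930838] 0.08538827000384766 [-0.45279508  0.56113151 -0.24827483]
```

View pics/f.png

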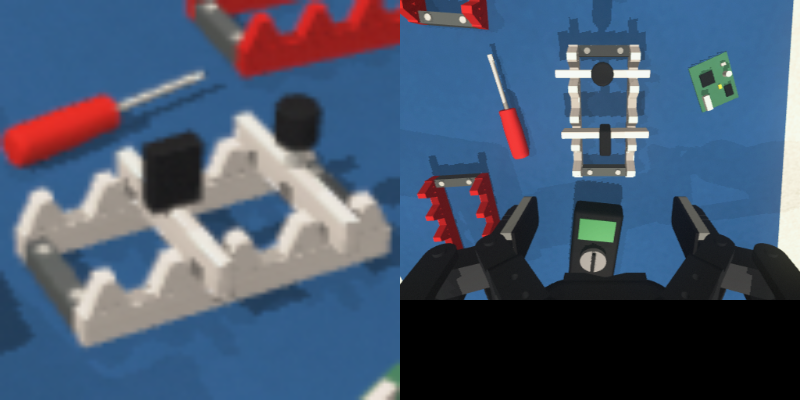

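The tab stop is seated in the second notch, at (605,135) in the right panel, square and upright. The knob stop is unmoved and the gripper is clear, so I'm handing in.

```bash
python3 -c "
from h import *
print(workorder.hand_in())"
```

```text
the job is handed in; nothing more can be done
None
```

I moved the tab stop one notch towards the knobbed stop, lowered it fully before letting go, and handed the job in at about 9 s; the last pictures show it seated and square and the knobbed stop unmoved, but the hand-in gave no verdict.

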